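Dock the disc caddy

TASK

Pick the disc caddy up by its upright handle and set it on the dock beside the game board, its three ball feet in the cup, the V groove and on the round pad. Feel for the seats until all three feet are fully home, press it down gently (about 10 N) while it is home so that it beds in, then let go; never push hard on the dock, keep the caddy level, and leave everything else on the table alone.

Things in the scene. Friction and masses are not known exactly. Their poses are not given: they have to be found in the camera images.
- caddy: Loose spare-disc caddy, black plastic, 0.36 to 0.58 kg: T-shaped deck (crossbar 150 x 42 mm along x at y = -30 mm, stem 44 mm wide to y = +51 mm; 20 to 28 mm high) on three rubber balls of 16 mm diameter, with a flat upright handle. Origin: level with the balls' undersides (table level at the start), midway between crossbar and apex feet; z up.
- caddy_grip (a point): Grasp point in the caddy's handle, at (0, -12, 65) mm in the caddy frame. The handle is 46 mm long along the caddy's x, 14 mm thick along y (grip it across this) and spans heights 28 to 88 mm. Two disc tubes 38 mm wide stand at x = +/-50, y = -30 mm, up to 64 mm high.
- apex_foot (a point): Underside of the ball foot under the T's stem, at (0, 30, 0) mm in the caddy frame. It belongs in the cup.
- plus_foot (a point): Underside of the ball foot at (55, -30, 0) mm in the caddy frame. It belongs in the V groove.
- minus_foot (a point): Underside of the ball foot at (-55, -30, 0) mm in the caddy frame. It belongs on the round flat pad.
- dock: The dock's outer frame, black plastic, fixed to the table, rigid: 196 mm along x, 156 along y, rim 14 mm high. Origin: underside centre (table level). Inside lies the grey seat plate (seat_plate), 168 x 126 mm, clamped up to 7 mm off the frame's middle in x and in y (same yaw; it cannot move). The poses given are the frame's: find the true place of the seats by feel or sight.
- cup (a point): Drawing position of the cup: (0, 30) mm in the dock frame at height 11.8 mm, where the underside of its ball is when home; the real cup is off by the seat plate's unknown shift. Eight-sided conical cup (facets square to the dock's x, y and the diagonals), sloping up at 35 degrees out to 15.5 mm from its middle, rim 20.9 mm above the table.
- groove (a point): Drawing position of the V groove: (55, -30) mm in the dock frame, height 11.8 mm; shifted like the cup. It runs in a line towards the cup, 34 mm long; flanks at 35 degrees, same rim height as the cup.
- pad (a point): Drawing position of the flat pad's top: (-55, -30) mm in the dock frame, height 11.8 mm, 32 mm wide; shifted like the cup. With the caddy at the dock's yaw, centred on the seat plate, all three feet are home and level at 11.8 mm. Off centre, the cup's ball lands on the slope first, about 0.70 mm higher per mm off; the rubber grips, so it does not slide down when pressed or let go.
- dice_cup: Bystander: black open cup, 60 mm wide, 75 mm high, standing between caddy and dock. Origin: underside centre.
- disc0: Bystander: loose game disc, 34 mm wide, 7 mm thick, flat on the table. Origin: underside centre.
- disc1: Bystander: as disc0, another one.
- disc2: Bystander: as disc0, another one.
- tea_mug: Bystander: white mug, 80 mm wide, 92 mm high. Origin: underside centre.
- gel_bottle: Bystander: clear gel bottle, 60 mm wide, 150 mm high. Origin: underside centre.
- glasses_case: Bystander: blue glasses case, 65 x 160 x 38 mm. Origin: underside centre.
- score_pad: Bystander: paper pad, 148 x 105 x 12 mm. Origin: underside centre.
There are look-alikes about, which are no part of the job. Leave any purple look-alike of the caddy alone. Leave any red look-alike of the dock alone.

How it is judged:
On the way, in this order (a step that is already met when the one before it is completed fails the run):
1. the caddy is lifted clear of the table (height (world z) of caddy above 0.03 m), for 0.1 s.
2. all three feet home in their own seats (undersides lower than 13.3 mm) and the caddy pressed on the seat plate with more than 7.5 N, its weight included (height (world z) of each of apex_foot, plus_foot, minus_foot below 0.0133 m and contact force between caddy and seat_plate above 7.5 N and horizontal distance between apex_foot and cup below 0.0135 m and horizontal distance between plus_foot and groove below 0.0135 m and horizontal distance between minus_foot and pad below 0.0135 m), for 0.2 s.
At the end, for the whole second after the job is handed in: The caddy stands on the dock, released and at rest: each foot in its own seat (within 13.5 mm of that seat's drawing position), its underside between 10.3 and 13.3 mm above the table (home is 11.8 mm) (height (world z) of apex_foot between 0.0103 and 0.0133 m and height (world z) of plus_foot between 0.0103 and 0.0133 m and height (world z) of minus_foot between 0.0103 and 0.0133 m and contact force between caddy and seat_plate above 1 N and contact force between the fingers and caddy below 0.1 N and linear speed of caddy below 0.02 m/s and horizontal distance between apex_foot and cup below 0.0135 m and horizontal distance between plus_foot and groove below 0.0135 m and horizontal distance between minus_foot and pad below 0.0135 m); the robot touches nothing.
It fails at once if the caddy pushed on the dock's seat plate with more than 25 N (contact force between caddy and seat_plate above 25 N).
It fails at once if the caddy tipped by more than 0.35 rad (angle between caddy's own z axis and vertical above 0.35 rad).
It fails at once if the robot touched the dock with more than 10 N (contact force between the arm and dock above 10 N).
It fails at once if a bystander shifted by more than 30 mm (distance of any of dice_cup, disc0, disc1, disc2, tea_mug, gel_bottle, glasses_case, score_pad from where it was at the start of the episode above 0.03 m).
It also fails if it takes over 58 s, if anything falls off the work surface, if the arm or the gripper's body presses on something with over 40 N, if the wrist force passes 120 N, or if a joint passes its speed limit or range.

ROBOT

A 6-joint arm with a two-finger parallel gripper is mounted at the origin on the work surface. World frame = base frame: x ahead of the robot, y to its left, z up, the work surface at z = 0. Lengths are in m, angles in rad, forces in N, time in s.
With the tool pointing down it reaches from about 0.375 to 0.925 m from the base axis. Payload 5.7 kg.
Tool frame: the origin (TCP) lies at the very end of the fingers, on their centre line; the grasp point (between the pads) lies 19 mm behind it; z points along the fingers, y is the line along which they close (so a half turn about z gives the same grasp; the last joint's range is limited). The gripper opens to 85 mm and grips with 20 to 120 N. Pads are 22 mm wide; open, the fingers measure 114 mm over their backs; the gripper's body (76 mm by 85 mm) begins 54 mm behind the grasp point. The pads swing forward as they close: fully open they stand 13 mm farther back than shut.
Start: joints at [-1.365, 0.359, 1.51, -0, 1.272, -0.115], TCP at [0.189, -0.569, 0.231] pointing down, gripper open.
Joint ranges: [-2.97, 2.97], [-1.01, 2.36], [0.21, 2.38], [-0.96, 4.11], [0.2, 2.71], [-2.98, 2.98]. Speed limits (rad/s): [2.39, 2.39, 3.14, 3.14, 3.14, 3.14].

INTERFACE

Orientations are given as [roll, pitch, yaw] about the fixed x, y, z axes, in that order (R = Rz(yaw) Ry(pitch) Rx(roll)).
In Python, from bench import observe, capture, sign_off, spot_in, masks_of, spot_point gives the robot as it stands.
- The arm moves only by the shell command python3 -m jog 'ROWS'. ROWS is JSON, a list of rows, each a list of 7 numbers: the turn, a rotation vector about the tool's x, y, z in degrees, then the shift along the tool's x, y, z in mm, then the finger opening in mm, from 0 to 85.4. A call has 1 to 12 rows; each row shifts and turns the commanded pose from where the row before left it, along the tool's axes as they then stand; what a row does not reach is not made up. A row lasts 1/12 s, in which the tool goes at most 41.7 mm and 7.16 degrees, less where a joint would pass 70% of its speed; a pose out of reach is approached as far as the arm can. A call with a gripper value outside its range is refused whole. The fingers move at their own pace and stop on an object; the grip force is fixed at half the most. Time passes only in rows, so rows that do not move let the fingers close. It gives the time, the measured TCP pose, the force, the opening and the grip force at its end, in the units of the state.
- observe(): the state, without advancing time (a new reading comes with each control period).
- capture(name): name is "side" or "top"; returns a dict with "color" (420x560x3 uint8, red, green, blue), "depth" (420x560 float32, m along the optical axis (not along the pixel's ray), 0 where there is no reading), "K" (3x3 intrinsics, pixels), "R" (3x3) and "t" (3): a world point X has camera coordinates R X + t. Camera axes: x right, y down, z forward; pixel columns grow to the right and rows downward; lengths in m; the calibration is good to about 2 mm. A picture is of the moment at which its call begins.
- sign_off(): hands the job in; it is judged then, once.
Trained networks look in a picture, given as the dict that the camera call returned (one of the last four; its "shot" number tells which), for a name from the list of things; names that differ only in an ending like _2 or _b are one class to them, and where a whole thing is asked for, a point or a joint stands for the part that bears it (a point fixed in the world has none). Each returns a list of dicts, best first, with "score" (0 to 1); they miss things now and then, are a little off and sometimes report something else, mostly with a low value. They report only what shows in the picture. A call takes as long as a camera call. They do not tell look-alikes from the thing itself.
- spot_in(label, picture): "centre" ([x, y, z] in m, in world coordinates, good to about 4 mm: the middle of the surface that is visible of it).
- masks_of(label, picture): "pixels" (420x560 bool, what is visible of it).
- spot_point(label, picture): "centre" ([x, y, z] in m, in world coordinates, good to about 4 mm: a listed point, or the origin of a listed thing).
The state is a dict: "clock": time; "joints": joint angles; "joint_velocities": joint speeds; "joint_torque": joint torques, N m; "ee_pos": TCP position; "tool_rot": TCP orientation; "contact_force": force on the tool from outside, world axes, zero at the start; "moment": the same for the moment, N m; "width": opening from 0.0 (shut) to 1.0 (fully open); "finger_force": force on a finger pad.
Only numpy, scipy, OpenCV 4.12 (cv2) and the standard library are available. Lean on these libraries where they do the work, as an engineer would, in place of code of your own. Each camera call takes 0.05 s, during which the arm holds its last target. There are 200 camera calls.

## Working session

There is one attempt and no reset: what is moved stays moved. The work goes in short steps, Python scripts to look and compute and a shell command to move; the robot and the scene stay as the last step left them, time stands still between calls to the robot, and variables do not carry over. Pictures are saved under pics/ and viewed, at most 10 in all, crops included, and the job is handed in when it is done.

```bash
mkdir -p pics && ls
cat > h.py <<'E'
import numpy as np, cv2
from bench import *
def px(p,c):
    q=c["R"]@np.array(p)+c["t"]; u=c["K"]@q; return (u[:2]/u[2]).round().astype(int)
def world(c):
    h,w=c["depth"].shape; v,u=np.mgrid[:h,:w]; d=c["depth"]
    P=np.stack([u,v,np.ones_like(u)],-1)@np.linalg.inv(c["K"]).T*d[...,None]
    return (P-c["t"])@c["R"]   # R^T (p - t)
E
python3 - <<'E'
from h import *
print(observe())
for n in ("top","side"):
    c=capture(n); cv2.imwrite(f"pics/{n}0.png",c["color"][...,::-1])
    for l in ("caddy","dock","dice_cup"):
        for r in spot_point(l,c)[:3]: print(n,l,round(r["score"],2),np.round(r["centre"],4),px(r["centre"],c))
    for l in ("caddy_grip","apex_foot","plus_foot","minus_foot","cup","groove","pad"):
        for r in spot_point(l,c)[:2]: print(n,l,round(r["score"],2),np.round(r["centre"],4),px(r["centre"],c))
E
```

```text
pics
{'clock': 0.0, 'joints': array([-1.36507879e+00,  3.59520004e-01,  1.51145004e+00,  1.05418232e-05,
        1.27251167e+00, -1.15085285e-01]), 'joint_velocities': array([-0.00054594,  0.000641  ,  0.00034318, -0.00143967, -0.00066115,
        0.00067794]), 'joint_torque': array([-5.60221415e-04, -5.27621341e+01, -2.78626889e+01, -8.60809450e-05,
        1.32246289e-02, -4.96460174e-06]), 'ee_pos': array([ 0.18905911, -0.56870412,  0.23043797]), 'tool_rot': array([-3.13971725e+00, -2.26926575e-04,  3.20799503e-01]), 'contact_force': array([ 0.4194499 , -0.39174659,  0.34973501]), 'moment': array([-0.05019471, -0.01722849, -0.00587828]), 'finger_force': 0.0, 'width': 0.9999088259932327}
top caddy 0.98 [0.3052 0.117  0.0027] [247 244]
top caddy_grip 0.87 [0.547  0.1724 0.0646] [228 156]
top caddy_grip 0.86 [0.3121 0.1313 0.0669] [240 241]
top apex_foot 0.85 [5.569e-01 2.070e-01 1.000e-04] [219 157]
top apex_foot 0.16 [ 0.6634  0.4293 -0.0036] [146 120]
top plus_foot 0.67 [ 0.5961  0.1389 -0.001 ] [243 144]
top plus_foot 0.61 [ 0.2643  0.158  -0.004 ] [233 258]
top minus_foot 0.83 [
[... 494 characters left out ...]
] [351 214]
side caddy_grip 0.74 [0.3108 0.1279 0.0664] [225 182]
side caddy_grip 0.68 [0.5523 0.1631 0.0686] [305 164]
side apex_foot 0.83 [0.5557 0.2055 0.0014] [301 175]
side apex_foot 0.71 [ 0.4396 -0.4689 -0.0011] [338 365]
side plus_foot 0.75 [ 0.601   0.1379 -0.0048] [322 187]
side minus_foot 0.91 [0.4914 0.164  0.002 ] [284 185]
side minus_foot 0.53 [ 0.3673  0.1302 -0.0025] [245 199]
side cup 0.88 [ 0.1905 -0.2584  0.0141] [202 305]
side cup 0.7 [ 0.484  -0.2247  0.0089] [322 275]
side groove 0.78 [ 0.236  -0.3299  0.0139] [228 326]
side groove 0.69 [ 0.5348 -0.2894  0.0143] [351 289]
side pad 0.93 [ 0.4217 -0.2794  0.0114] [304 295]
side pad 0.74 [ 0.1285 -0.3173  0.0142] [177 331]
```

Run:
```python
from h import *
import numpy as np
a=cv2.imread("pics/top0.png");b=cv2.imread("pics/side0.png")
ca=cv2.resize(a[110:310,130:430],(800,533),interpolation=cv2.INTER_CUBIC); cv2.imwrite("pics/topc.png",ca)
```

```text
(no output)
```

View pics/topc.png

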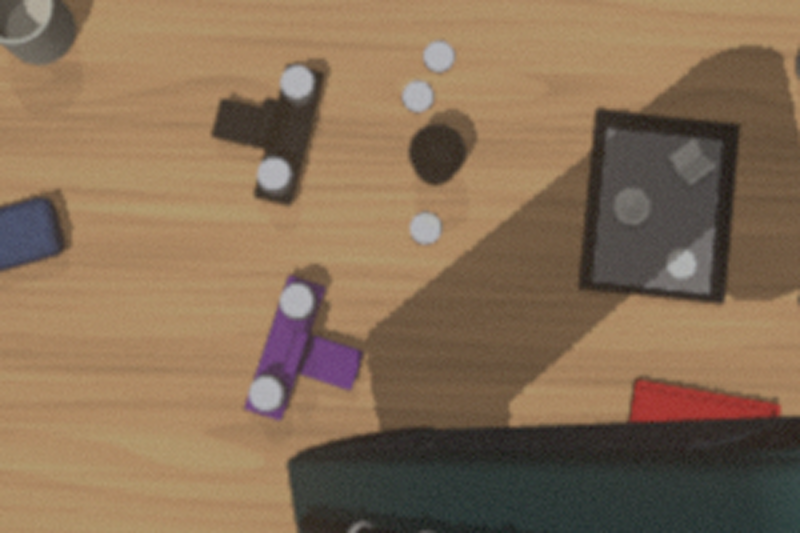

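View pics/side0.png

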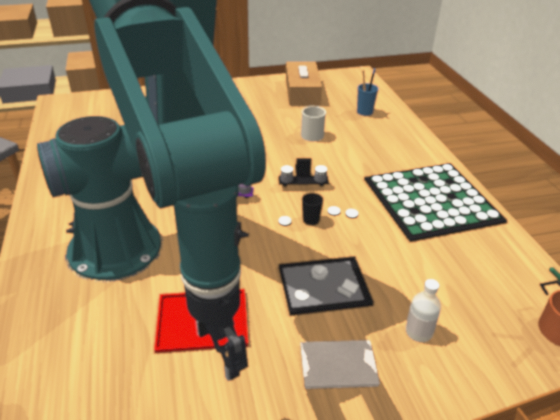

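Candidates (top picture, full-frame pixels): black caddy (231,159), purple look-alike (242,239). Black dock with grey plate (377,187), red look-alike (394,260). By the description I choose the two black ones. The black caddy's apex points to +y (left). Next I fit precisely.

```bash
cat >> h.py <<'E'
def plane(uv,c,z):
    uv=np.atleast_2d(uv).astype(float); d=np.c_[uv,np.ones(len(uv))]@np.linalg.inv(c["K"]).T@c["R"]
    o=-c["R"].T@c["t"]; s=(z-o[2])/d[:,2]; return o+d*s[:,None]
def rect(P):
    (cx,cy),(w,h),a=cv2.minAreaRect((P[:,:2]*1000).astype(np.float32)); return np.round([cx,cy,w,h,a],1)
E
python3 - <<'E'
from h import *
c=capture("top"); W=world(c); im=c["color"].astype(int)
print("cam",np.round(-c["R"].T@c["t"],3))
# dock
x,y=W[...,0],W[...,1]
roi=(x>.33)&(x<.63)&(y>-.37)&(y<-.14)
m=[r["pixels"] for r in masks_of("dock",c)]
print([ (k.sum(), np.argwhere(k).mean(0).round()) for k in m])
g=im.max(-1)
sat=im.max(-1)-im.min(-1)
for k in m:
    if (k&roi).sum()<.5*k.sum(): continue
    cn=max(cv2.findContours(k.astype(np.uint8),0,1)[0],key=len)[:,0]
    print("dock rect",rect(plane(cn,c,.012)), "z med",np.median(W[k][:,2]))
# discs via network
for l in ("cup","groove","pad"):
    for r in spot_point(l,c): print(l,round(r["score"],2),np.round(r["centre"],4))
m=[r["pixels"] for r in masks_of("caddy",c)]
for k in m:
    print("caddy",k.sum(),np.argwhere(k).mean(0).round())
roi=(x>.43)&(x<.66)&(y>.08)&(y<.28)
k=roi&(W[...,2]>.012)
P=W[k]; z=P[:,2]
print("z hist",np.histogram(z,bins=np.arange(.01,.1,.01))[0])
h=P[z>.075]; print("handle",len(h),rect(h),h.mean(0))
t=(z>.055)&(z<.073); 
for s in (P[:,0]>.55,P[:,0]<.55):
    q=P[t&s]; print("tube",len(q),q.mean(0).round(4),rect(q))
big=lambda a:cv2.resize(np.ascontiguousarray(a[...,::-1]),None,fx=6,fy=6,interpolation=cv2.INTER_CUBIC)
A=big(c["color"][125:195,195:260]);B=big(c["color"][145:228,340:412]); H=max(A.shape[0],B.shape[0])
pad=lambda a:cv2.copyMakeBorder(a,0,H-a.shape[0],0,0,0)
cv2.imwrite("pics/crops.png",np.clip(np.hstack([pad(A),pad(B)[:,:410]]).astype(float)*1.4,0,255).astype(np.uint8)[:, :800])
E
```

```text
cam [0.299 0.012 1.316]
[(np.int64(1282), array([185., 378.])), (np.int64(1075), array([159., 233.])), (np.int64(506), array([261., 389.]))]
dock rect [ 478.5 -251.4  163.1  198.7   84.7] z med 0.007834325255240403
cup 0.6 [ 0.4784 -0.222   0.0134]
cup 0.33 [ 5.560e-01  2.083e-01 -5.000e-04]
groove 0.82 [ 0.2317 -0.3318  0.0164]
groove 0.59 [ 0.5336 -0.2888  0.0121]
pad 0.74 [ 0.4225 -0.276   0.0127]
caddy 1141 [241. 242.]
caddy 1067 [159. 233.]
z hist [  2 494 164  52  49 238   8  75]
handle 94 [547.1 167.5  15.2  45.7  76.7] [0.5463619  0.16688704 0.08703415]
tube 130 [0.5897 0.1407 0.0639] [583.2 149.4  33.5  58.6  42. ]
tube 137 [0.4978 0.1606 0.0637] [511.6 165.5  68.9  33.1  18.2]
```

View pics/crops.png

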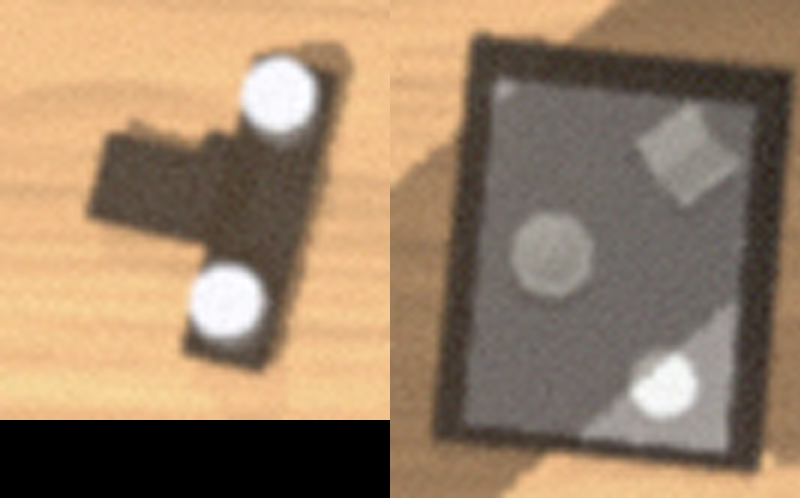

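The crop shows the black caddy with its tubes at crop (280,95) and (227,300), stem pointing left. The black dock has the cup at crop (552,254), groove (690,155) and pad (665,385), and its plate sits clearly off-centre in the frame (shifted down, towards -x). Moving to the caddy.

```bash
python3 -m jog '[[0,0,6.2,0,0,0,85],[0,0,6.2,0,0,0,85],[0,0,6.2,0,0,0,85],[0,0,6.2,0,0,0,85],[0,0,6.3,0,0,0,85],[0,0,0,9.4,-39.8,0,85],[0,0,0,9.4,-39.8,0,85],[0,0,0,9.4,-39.8,0,85],[0,0,0,9.4,-39.8,0,85],[0,0,0,9.4,-39.8,0,85],[0,0,0,9.4,-39.8,0,85],[0,0,0,9.4,-39.8,0,85]]' && python3 -m jog '[[0,0,0,9.4,-39.8,0,85],[0,0,0,9.4,-39.8,0,85],[0,0,0,9.4,-39.8,0,85],[0,0,0,9.4,-39.8,0,85],[0,0,0,9.4,-39.8,0,85],[0,0,0,9.4,-39.8,0,85],[0,0,0,9.4,-39.8,0,85],[0,0,0,9.4,-39.8,0,85],[0,0,0,9.4,-39.8,0,85],[0,0,0,9.4,-39.8,0,85],[0,0,0,0,0,0,85],[0,0,0,0,0,0,85]]'
cat >> h.py <<'E'
def need(xyz,yaw):
    "tool-axis shift (mm) after first turning [about tool z, deg] to yaw"
    s=observe(); p=np.array(s["ee_pos"]); w=s["tool_rot"][2]
    from scipy.spatial.transform import Rotation as R
    M=R.from_euler("xyz",[np.pi,0,yaw]).as_matrix()
    cur=R.from_euler("xyz",s["tool_rot"]); e=(cur.inv()*R.from_matrix(M)).as_rotvec(degrees=True)
    print("t",s["clock"],"pos",np.round(p*1000,1),"rot",np.round(np.degrees(s["tool_rot"]),2),"turn",e.round(2),"shift",(M.T@(np.array(xyz)-p)*1000).round(1),"F",np.round(s["contact_force"],1),"M",np.round(s["moment"],2),"w",round(s["width"]*85.4,1))
E
python3 - <<'E'
from h import *
need([.547,.1672,.046],np.radians(-12.8))
print(observe()["joints"].round(2))
# dock seat measurement, arm away
c=capture("top"); g=c["color"].astype(float).mean(-1); cv2.imwrite("pics/top1.png",c["color"][...,::-1])
big=cv2.resize(c["color"][145:228,340:412],None,fx=8,fy=8,interpolation=cv2.INTER_CUBIC)
cv2.imwrite("pics/dock1.png",np.clip(big[...,::-1]*1.3,0,255).astype(np.uint8))
E
```

```text
clock: 2.4
ee_pos: [0.3151, -0.3104, 0.2315]
tool_rot: [3.141, -0.001, -0.223]
contact_force: [0.4, 0.5, 0.3]
width: 0.993
finger_force: 0.0
clock: 3.4
ee_pos: [0.4946, 0.0573, 0.2313]
tool_rot: [-3.142, -0.0, -0.218]
contact_force: [-0.4, -0.2, -0.4]
width: 0.999
finger_force: 0.0
t 3.4 pos [494.6  57.3 231.3] rot [-1.800e+02 -1.000e-02 -1.247e+01] turn [-0.   -0.01  0.33] shift [  26.7 -118.8  185.3] F [-0.4 -0.2 -0.4] M [ 0.02 -0.   -0.02] w 85.3
[-0.02  0.21  1.73  0.    1.2   1.76]
```

View pics/dock1.png

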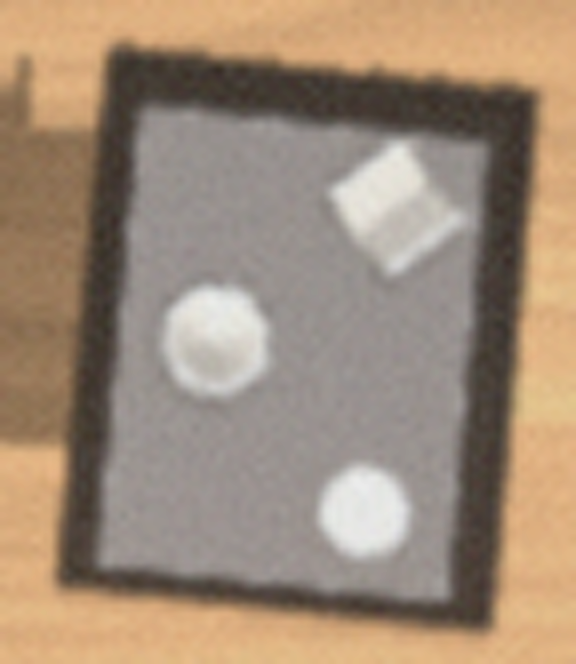

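The dock is now free of shadow: cup at (215,340), groove (397,208), pad (364,510), with the wide frame margin at the top (+x). I descend on the handle and fit the dock numerically.

```bash
python3 -m jog '[[0,0,0.3,8.9,-39.6,0,85],[0,0,0,8.9,-39.6,0,85],[0,0,0,8.9,-39.6,0,85],[0,0,0,0,0,35,85],[0,0,0,0,0,35,85],[0,0,0,0,0,30,85],[0,0,0,0,0,25,85],[0,0,0,0,0,0,85]]'
cat > dock.py <<'E'
from h import *
from scipy.ndimage import label
c=capture("top"); g=c["color"].astype(float).mean(-1)
u0,v0,k=340,145,8
big=cv2.resize(g[v0:228,u0:412].astype(np.float32),None,fx=k,fy=k,interpolation=cv2.INTER_CUBIC)
big=cv2.GaussianBlur(big,(0,0),3)
def toP(cn,z): return plane((cn+.5)/k-.5+[u0,v0],c,z)
print("levels",np.percentile(big,[5,50]),big[340,215],big[510,364],big[400,300])
seats={}
thr=(big[510,364]+big[400,300])/2
lab,n=label(big>big[400,300]+.4*(big[510,364]-big[400,300]))
for nm,(X,Y),z in (("cup",(215,340),.0209),("groove",(370,185),.0209),("pad",(364,510),.0118)):
    m=(lab==lab[Y,X]); cn=max(cv2.findContours(m.astype(np.uint8),0,1)[0],key=len)[:,0]
    (a,b),r=cv2.minEnclosingCircle(cn.astype(np.float32)); M=cv2.moments(cn)
    ctr=np.array([[M["m10"]/M["m00"],M["m01"]/M["m00"]]])
    seats[nm]=toP(ctr,z)[0]; print(nm,m.sum(),"circ",toP(np.array([[a,b]]),z)[0].round(4),"centroid",seats[nm].round(4),"rect",rect(toP(cn,z)))
# frame outer edge and plate
th=(np.percentile(big,3)+big[400,300])/2
dark=(big<(np.percentile(big,3)+150)/2).astype(np.uint8)
cs=cv2.findContours(dark,cv2.RETR_CCOMP,1)[0]
cs=sorted(cs,key=cv2.contourArea)[::-1][:2]
print("frame",rect(toP(cs[0][:,0],.014)),"inner",rect(toP(cs[1][:,0],.0145)))
E
python3 - <<'E'
from h import *
need([.547,.1672,.046],np.radians(-12.8))
import dock
E
```

```text
clock: 4.12
ee_pos: [0.5423, 0.1625, 0.1017]
tool_rot: [3.137, 0.009, -0.229]
contact_force: [-0.8, 0.4, 0.1]
width: 0.995
finger_force: 0.0
t 4.1167 pos [542.3 162.5 101.7] rot [179.76   0.51 -13.14] turn [ 0.24  0.51 -0.34] shift [ 3.5 -5.6 55.7] F [-0.8  0.4  0.1] M [-0.02  0.   -0.01] w 85.0
levels [ 54.3089323  127.23409271] 182.51866 195.57608 126.70444
cup 8519 circ [ 0.4764 -0.22    0.0209] centroid [ 0.4766 -0.2199  0.0209] rect [ 476.6 -219.9   36.3   37.7   88.4]
groove 9170 circ [ 0.5267 -0.2842  0.0209] centroid [ 0.5262 -0.2831  0.0209] rect [ 526.  -283.4   38.1   35.4   37.7]
pad 6485 circ [ 0.4173 -0.2754  0.0118] centroid [ 0.4173 -0.2752  0.0118] rect [ 417.2 -275.2   32.    32.3   34.9]
frame [ 479.6 -250.7  158.1  199.3   85.4] inner [ 473.6 -248.4  127.   168.8   85.3]
```

```bash
python3 -m jog '[[0,0,0,0,0,0,85],[0,0,0,0,0,0,85],[0,0,0,0,0,0,85]]' && python3 -c "
from h import *
need([.547,.1672,.046],np.radians(-12.8))"
```

```text
clock: 4.42
ee_pos: [0.5483, 0.165, 0.1085]
tool_rot: [-3.14, -0.004, -0.228]
contact_force: [0.9, -0.2, 0.3]
width: 0.994
finger_force: 0.0
t 4.4167 pos [548.3 165.  108.5] rot [-179.91   -0.2   -13.06] turn [-0.09 -0.2  -0.26] shift [-1.7 -1.9 62.5] F [ 0.9 -0.2  0.3] M [ 0.01 -0.03 -0.03] w 84.9
```

```bash
python3 -m jog '[[0,0,-0.2,-1.7,-1.9,15,85],[0,0,0,0,0,15,85],[0,0,0,0,0,15,85],[0,0,0,0,0,15.5,85],[0,0,0,0,0,0,85],[0,0,0,0,0,0,85]]' && python3 -c "
from h import *
need([.547,.1672,.046],np.radians(-12.8))" && python3 -m jog '[[0,0,0,0,0,0,85],[0,0,0,0,0,0,85]]' && python3 -c "
from h import *
need([.547,.1672,.046],np.radians(-12.8))"
```

```text
clock: 4.92
ee_pos: [0.5456, 0.1675, 0.0465]
tool_rot: [-3.141, -0.0, -0.224]
contact_force: [0.1, 0.2, -0.6]
width: 0.994
finger_force: 0.0
t 4.9167 pos [545.6 167.5  46.5] rot [-1.7999e+02 -1.0000e-02 -1.2820e+01] turn [-0.01 -0.01 -0.02] shift [1.4 0.  0.5] F [ 0.1  0.2 -0.6] M [0.   0.   0.02] w 84.9
clock: 5.08
ee_pos: [0.5466, 0.1677, 0.0473]
tool_rot: [-3.14, -0.002, -0.224]
contact_force: [-1.0, -0.2, 0.4]
width: 0.995
finger_force: 0.0
t 5.0833 pos [546.6 167.7  47.3] rot [-1.7994e+02 -1.4000e-01 -1.2810e+01] turn [-0.06 -0.14 -0.01] shift [0.5 0.4 1.3] F [-1.  -0.2  0.4] M [0.07 0.05 0.01] w 85.0
```

```bash
python3 -m jog '[[0,0,0,0,0,1,10],[0,0,0,0,0,0,10],[0,0,0,0,0,0,10],[0,0,0,0,0,0,10],[0,0,0,0,0,0,10],[0,0,0,0,0,0,10],[0,0,0,0,0,0,10],[0,0,0,0,0,0,10],[0,0,0,0,0,0,10],[0,0,0,0,0,0,10],[0,0,0,0,0,0,10],[0,0,0,0,0,0,10]]' && for i in 1 2 3; do python3 -m jog '[[0,0,0,0,0,0,10]]'>/dev/null; python3 -c "
from h import *
need([.547,.1672,.046],np.radians(-12.8));print(observe()['finger_force'])"; done
```

```text
clock: 6.08
ee_pos: [0.5455, 0.1676, 0.0449]
tool_rot: [-3.141, -0.0, -0.224]
contact_force: [-0.5, -0.2, 2.8]
width: 0.158
finger_force: 58.4
t 6.1667 pos [545.5 167.6  44.9] rot [-1.7999e+02 -1.0000e-02 -1.2830e+01] turn [-0.01 -0.01 -0.03] shift [ 1.5  0.  -1.1] F [ 0.1 -0.5  2.1] M [ 0.08  0.02 -0.24] w 13.2
58.45925152301788
t 6.25 pos [545.5 167.6  44.9] rot [-1.7998e+02 -1.0000e-02 -1.2820e+01] turn [-0.02 -0.01 -0.02] shift [ 1.5  0.1 -1.1] F [1.1 0.7 4.3] M [ 0.06  0.01 -0.28] w 13.4
58.4814316034317
t 6.3333 pos [545.5 167.5  44.9] rot [-1.7999e+02 -1.0000e-02 -1.2820e+01] turn [-0.01 -0.01 -0.02] shift [ 1.6  0.  -1.1] F [ 0.5 -1.   3.1] M [ 0.11  0.07 -0.26] w 13.2
58.502100706100464
```

```bash
python3 -m jog '[[0,0,0,0,0,-5,10],[0,0,0,0,0,-15,10],[0,0,0,0,0,-25,10],[0,0,0,0,0,-25,10],[0,0,0,0,0,-25,10],[0,0,0,0,0,-20,10],[0,0,0,0,0,-5,10],[0,0,0,0,0,0,10],[0,0,0,0,0,0,10]]' && for i in 1 2 3; do python3 -m jog '[[0,0,0,0,0,0,10]]'>/dev/null; python3 -c "
from h import *
need([.4718,-.2617,.130],np.radians(-4.65))"; done
```

```text
clock: 7.08
ee_pos: [0.5444, 0.1673, 0.1637]
tool_rot: [3.141, 0.002, -0.224]
contact_force: [-0.6, -0.5, -5.3]
width: 0.159
finger_force: 58.9
t 7.1667 pos [543.8 167.2 162.9] rot [179.92   0.2  -12.82] turn [ 0.07  0.2  -8.17] shift [-37.  433.3  32.9] F [-0.5 -0.1 -4.7] M [ 0.09 -0.    0.04] w 13.5
t 7.25 pos [544.  167.2 162.9] rot [179.92   0.2  -12.82] turn [ 0.07  0.2  -8.17] shift [-37.2 433.3  32.9] F [-0.2 -1.1 -5. ] M [0.04 0.04 0.02] w 13.4
t 7.3333 pos [544.4 167.3 163.3] rot [ 1.7994e+02  1.5000e-01 -1.2820e+01] turn [ 0.05  0.16 -8.17] shift [-37.6 433.5  33.3] F [-0.6 -0.1 -3.1] M [-0.   -0.04 -0.  ] w 13.5
```

```bash
python3 -m jog '[[0,0,-2,0,0,0,10],[0,0,-4.1,0,0,0,10],[0,0,-2.1,0,0,0,10],[0,0,0,-1,12,0,10],[0,0,0,-2,25,0,10],[0,0,0,-3.4,38,0,10],[0,0,0,-3.4,38,0,10],[0,0,0,-3.4,38,0,10],[0,0,0,-3.4,38,0,10],[0,0,0,-3.4,38,0,10],[0,0,0,-3.4,38,0,10],[0,0,0,-3.4,38,0,10]]' && python3 -m jog '[[0,0,0,-3.4,38,0,10],[0,0,0,-3.4,38,0,10],[0,0,0,-3,35,0,10],[0,0,0,-1,14,0,10],[0,0,0,0,5,0,10],[0,0,0,0,0,0,10],[0,0,0,0,0,0,10],[0,0,0,0,0,0,10],[0,0,0,0,0,0,10],[0,0,0,0,0,0,10]]' && for i in 1 2; do python3 -m jog '[[0,0,0,0,0,0,10]]'>/dev/null; python3 -c "
from h import *
need([.4718,-.2617,.072],np.radians(-4.65))"; done
```

```text
clock: 8.33
ee_pos: [0.4929, -0.1345, 0.1645]
tool_rot: [-3.142, 0.001, -0.082]
contact_force: [1.2, -0.9, -5.3]
width: 0.155
finger_force: 59.3
clock: 9.17
ee_pos: [0.4732, -0.2597, 0.1648]
tool_rot: [-3.141, 0.0, -0.079]
contact_force: [0.5, 0.4, -4.5]
width: 0.152
finger_force: 59.7
t 9.25 pos [ 473.2 -260.1  164.8] rot [-179.99    0.     -4.54] turn [-0.01  0.    0.11] shift [-1.3  1.7 92.8] F [-0.4  0.7 -4.1] M [-0.03  0.01 -0.  ] w 13.2
t 9.3333 pos [ 473.2 -260.4  164.9] rot [-179.99   -0.     -4.56] turn [-0.01 -0.    0.09] shift [-1.3  1.4 92.9] F [ 0.9 -0.1 -4.5] M [-0.    0.03  0.02] w 13.5
```

```bash
python3 -m jog '[[0,0,0.1,-1.3,1.4,20,10],[0,0,0,0,0,25,10],[0,0,0,0,0,25,10],[0,0,0,0,0,18,10],[0,0,0,0,0,4,10],[0,0,0,0,0,0,10],[0,0,0,0,0,0,10],[0,0,0,0,0,0,10]]'
python3 - <<'E'
from h import *
need([.4718,-.2617,.072],np.radians(-4.65))
c=capture("top"); 
cv2.imwrite("pics/top2.png",np.hstack([cv2.resize(c["color"][140:235,330:420,::-1],None,fx=5,fy=5,interpolation=cv2.INTER_CUBIC)]))
for l in ("plus_foot","minus_foot","caddy_grip","apex_foot"):
    for r in spot_point(l,c)[:3]: print(l,round(r["score"],2),np.round(r["centre"],4))
c=capture("side"); cv2.imwrite("pics/side2.png",cv2.resize(c["color"][220:330,260:390,::-1],None,fx=6,fy=5,interpolation=cv2.INTER_CUBIC))
E
```

```text
clock: 10.0
ee_pos: [0.4727, -0.263, 0.0741]
tool_rot: [3.14, -0.002, -0.082]
contact_force: [0.4, -0.3, -3.6]
width: 0.155
finger_force: 59.6
t 10.0 pos [ 472.7 -263.    74.1] rot [ 1.7993e+02 -1.2000e-01 -4.7100e+00] turn [ 0.07 -0.12 -0.06] shift [-1.  -1.3  2.1] F [ 0.4 -0.3 -3.6] M [-0.01  0.01 -0.01] w 13.3
plus_foot 0.67 [ 0.2642  0.163  -0.0034]
plus_foot 0.35 [ 0.639  -0.4275  0.0026]
minus_foot 0.55 [ 3.731e-01  1.292e-01 -2.000e-04]
caddy_grip 0.79 [0.3086 0.126  0.0666]
caddy_grip 0.56 [ 0.4407 -0.4695  0.0015]
apex_foot 0.47 [ 0.4797 -0.2235  0.0275]
```

View pics/top2.png

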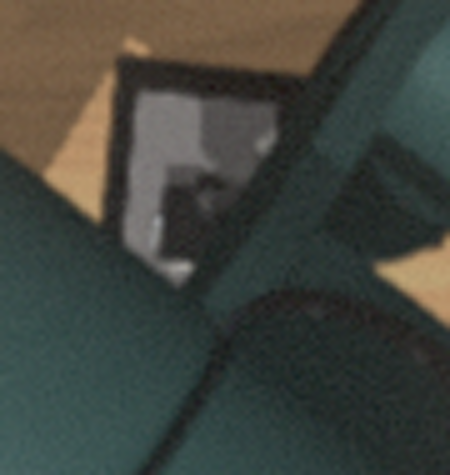

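View pics/side2.png

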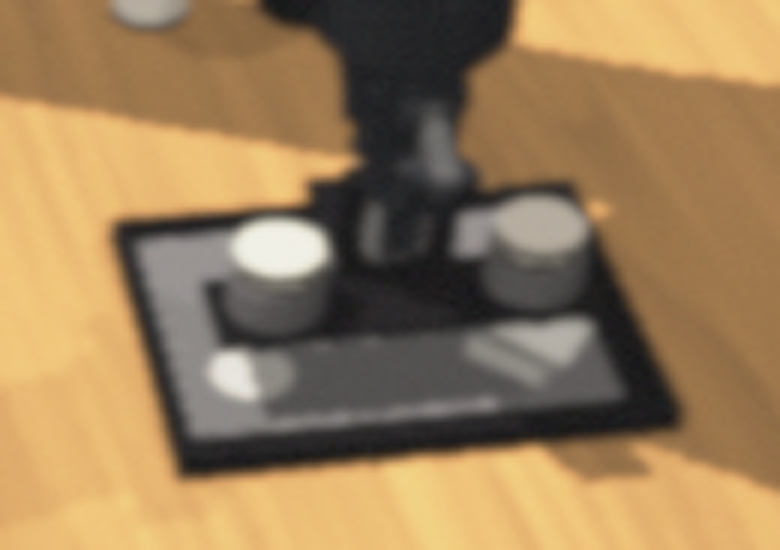

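The top view is blocked by the arm. The side crop shows the caddy level over the dock, with tube tops at (280,250) and (540,225), the pad at (251,374) and the groove at (530,350). I check the relative offset in this view, then go down gently.

```bash
python3 -m jog '[[0,0,0,0,0,0,10]]' >/dev/null
python3 - <<'E'
from h import *
need([.4718,-.2617,.072],np.radians(-4.65))
c=capture("side"); s=observe(); zt=s["ee_pos"][2]-.0449+.064
u0,v0,k=260,220,6
g=cv2.cvtColor(c["color"],cv2.COLOR_RGB2GRAY)[v0:330,u0:390]
big=cv2.GaussianBlur(cv2.resize(g,None,fx=k,fy=k,interpolation=cv2.INTER_CUBIC),(0,0),2)
y=np.radians(-4.65);R=np.array([[np.cos(y),-np.sin(y)],[np.sin(y),np.cos(y)]])
def fit(cx,cy,lo,z,win):
    m=(big>lo).astype(np.uint8); n,l=cv2.connectedComponents(m); m=(l==l[cy,cx]).astype(np.uint8)
    cn=max(cv2.findContours(m,0,1)[0],key=len)[:,0]
    P=plane((cn+.5)/k-.5+[u0,v0],c,z); (a,b),r=cv2.minEnclosingCircle((P[:,:2]*1000).astype(np.float32))
    return np.round([a,b,r],1)
Y=lambda v:int(v*k/5)
for cx,cy in ((280,250),(540,225),(230,375),(280,380),(310,300)): print(cx,cy,big[Y(cy),cx])
A=fit(280,Y(250),(int(big[Y(250),280])+int(big[Y(300),280]))//2+10,zt,0)
B=fit(540,Y(225),(int(big[Y(225),540])+int(big[Y(280),540]))//2,zt,0)
print("tubes",A,B,"pred from hand", s["ee_pos"][:2]*1000+R@[1.55,0]+R@[-50,-18], s["ee_pos"][:2]*1000+R@[1.55,0]+R@[50,-18])
print("pad", plane([[260+251.5/6-.5,220+374.5/5-.5]],c,.0118))
E
```

```text
t 10.3833 pos [ 471.8 -262.4   73.2] rot [ 1.7999e+02 -3.0000e-02 -4.7200e+00] turn [ 0.01 -0.03 -0.07] shift [-0.  -0.7  1.2] F [-0.1  0.5 -4.6] M [ 0.03 -0.02  0.04] w 13.2
280 250 239
540 225 175
230 375 229
280 380 136
310 300 67
tubes [ 423.5 -276.5   18.5] [ 515.5 -287.1   25.6] pred from hand [ 421.96259608 -276.41002196] [ 521.63344729 -284.5168967 ]
pad [[ 0.41760978 -0.27586552  0.0118    ]]
```

```bash
python3 -m jog '[[0,0,0,-0.7,-0.7,4,10],[0,0,0,0,0,4,10],[0,0,0,0,0,3,10],[0,0,0,0,0,1,10],[0,0,0,0,0,0,10],[0,0,0,0,0,0,10],[0,0,0,0,0,0,10]]' && python3 -c "
from h import *
need([.4711,-.2617,.0567],np.radians(-4.65))"&& python3 -m jog '[[0,0,0,0,0,1,10],[0,0,0,0,0,0,10],[0,0,0,0,0,0,10]]' && python3 -c "
from h import *
need([.4711,-.2617,.0567],np.radians(-4.65))"
```

```text
clock: 11.02
ee_pos: [0.4711, -0.2616, 0.0608]
tool_rot: [-3.142, -0.0, -0.082]
contact_force: [0.9, -0.4, -4.4]
width: 0.158
finger_force: 59.9
t 11.0167 pos [ 471.1 -261.6   60.8] rot [-180.     -0.     -4.72] turn [-0.   -0.   -0.07] shift [0.  0.1 4.1] F [ 0.9 -0.4 -4.4] M [ 0.01  0.01 -0.07] w 13.5
clock: 11.27
ee_pos: [0.471, -0.2616, 0.0598]
tool_rot: [-3.142, -0.0, -0.082]
contact_force: [-0.5, -0.1, -5.3]
width: 0.157
finger_force: 59.9
t 11.2667 pos [ 471.  -261.6   59.8] rot [-180.     -0.     -4.72] turn [-0.   -0.   -0.07] shift [0.1 0.1 3.1] F [-0.5 -0.1 -5.3] M [0.05 0.03 0.02] w 13.4
```

```bash
for i in 1 2; do python3 -m jog '[[0,0,0,0,0,0.7,10],[0,0,0,0,0,0,10],[0,0,0,0,0,0,10]]'>/dev/null && python3 -c "
from h import *
need([.4711,-.2617,.0567],np.radians(-4.65))";done; python3 -m jog '[[0,0,0,0,0,0.7,10],[0,0,0,0,0,0,10],[0,0,0,0,0,0,10]]' >/dev/null&& python3 -c "
from h import *
need([.4711,-.2617,.0567],np.radians(-4.65))"
```

```text
t 11.5167 pos [ 471.  -261.6   59.1] rot [-179.99    0.     -4.72] turn [-0.01  0.   -0.07] shift [0.1 0.1 2.4] F [-0.   0.2 -4.2] M [ 0.02 -0.01  0.01] w 13.0
t 11.7667 pos [ 471.  -261.6   58.4] rot [-1.7999e+02  1.0000e-02 -4.7200e+00] turn [-0.01  0.01 -0.07] shift [0.2 0.1 1.7] F [ 0.4  0.2 -5. ] M [0.04 0.03 0.02] w 13.3
t 12.0167 pos [ 471.  -261.5   57.6] rot [-1.7999e+02  1.0000e-02 -4.7200e+00] turn [-0.01  0.01 -0.07] shift [0.2 0.2 0.9] F [ 0.2  0.2 -5.4] M [-0.    0.05 -0.05] w 12.9
```

```bash
for i in 1 2; do python3 -m jog '[[0,0,0,0,0,0.4,10],[0,0,0,0,0,0,10],[0,0,0,0,0,0,10]]'>/dev/null && python3 -c "
from h import *
need([.4711,-.2617,.0567],np.radians(-4.65))";done; python3 -m jog '[[0,0,0,0,0,0.4,10],[0,0,0,0,0,0,10],[0,0,0,0,0,0,10]]' >/dev/null&& python3 -c "
from h import *
need([.4711,-.2617,.0567],np.radians(-4.65))"
```

```text
t 12.2667 pos [ 471.  -261.6   57.4] rot [-180.     -0.     -4.72] turn [-0.   -0.   -0.07] shift [0.1 0.1 0.7] F [-0.7  0.9 -4.1] M [ 0.06 -0.01  0.03] w 13.6
t 12.5167 pos [ 471.  -261.6   57.1] rot [-1.80e+02 -1.00e-02 -4.72e+00] turn [-0.   -0.01 -0.07] shift [0.1 0.1 0.4] F [-1.3  0.6 -0.2] M [0.18 0.05 0.04] w 13.7
t 12.7667 pos [ 471.  -261.6   57. ] rot [ 1.80e+02 -1.00e-02 -4.72e+00] turn [ 0.   -0.01 -0.07] shift [0.1 0.1 0.3] F [-3.   1.4  5.8] M [0.37 0.19 0.04] w 13.6
```

Contact is at about 0.3 mm above home. Side force (-3, +1.4) N and a moment from the apex foot suggest a residual of about 0.5 mm, so I lift a little, shift along the side force and press again.

```bash
python3 -m jog '[[0,0,0,0,0,-1.2,10],[0,0,0,-0.5,-0.2,0,10],[0,0,0,0,0,0,10],[0,0,0,0,0,0.8,10],[0,0,0,0,0,0,10],[0,0,0,0,0,0,10]]' >/dev/null&& python3 -c "
from h import *
need([.4711,-.2617,.0567],np.radians(-4.65))"; for i in 1 2; do python3 -m jog '[[0,0,0,0,0,0.4,10],[0,0,0,0,0,0,10],[0,0,0,0,0,0,10]]'>/dev/null && python3 -c "
from h import *
need([.4711,-.2617,.0567],np.radians(-4.65))";done
```

```text
t 13.2667 pos [ 470.4 -261.3   57. ] rot [-1.7999e+02  1.0000e-02 -4.7200e+00] turn [-0.01  0.01 -0.07] shift [0.7 0.3 0.3] F [-1.2  1.1  2.4] M [0.2  0.22 0.08] w 13.4
t 13.5167 pos [ 470.4 -261.4   56.9] rot [180.     0.    -4.71] turn [ 0.    0.   -0.06] shift [0.7 0.3 0.2] F [-3.   2.   5.1] M [0.35 0.33 0.08] w 13.5
t 13.7667 pos [ 470.5 -261.4   56.9] rot [ 1.7999e+02 -1.0000e-02 -4.7100e+00] turn [ 0.01 -0.01 -0.06] shift [0.7 0.3 0.2] F [-3.5  1.   9.7] M [0.47 0.41 0.08] w 13.5
```

```bash
python3 -m jog '[[0,0,0,0,0,0,10],[0,0,0,0,0,0,10],[0,0,0,0,0,0,10]]' && python3 -m jog '[[0,0,0,0,0,-0.4,10],[0,0,0,0,0,0,10],[0,0,0,0,0,-0.3,10],[0,0,0,0,0,0,10],[0,0,0,0,0,0,10]]' >/dev/null&& python3 -c "
from h import *
need([.4711,-.2617,.0567],np.radians(-4.65))"
```

```text
clock: 14.02
ee_pos: [0.4705, -0.2614, 0.0569]
tool_rot: [3.141, -0.0, -0.082]
contact_force: [-3.6, 1.6, 9.6]
width: 0.155
finger_force: 62.0
t 14.4333 pos [ 470.5 -261.4   57. ] rot [-180.      0.     -4.72] turn [-0.    0.   -0.07] shift [0.7 0.3 0.3] F [-4.   0.3  6.2] M [0.31 0.36 0.07] w 13.3
```

```bash
python3 -m jog '[[0,0,0,0,0,-1.5,10],[0,0,0,-0.5,0,0,10],[0,0,0,0,0,0,10],[0,0,0,0,0,0,10]]' >/dev/null&& python3 -c "
from h import *
need([.4711,-.2617,.0567],np.radians(-4.65))"; for i in 1 2 3; do python3 -m jog '[[0,0,0,0,0,0.4,10],[0,0,0,0,0,0,10],[0,0,0,0,0,0,10]]'>/dev/null && python3 -c "
from h import *
need([.4711,-.2617,.0567],np.radians(-4.65))";done
```

```text
t 14.7667 pos [ 469.9 -261.2   57.8] rot [-1.7998e+02  3.0000e-02 -4.7200e+00] turn [-0.02  0.03 -0.07] shift [1.3 0.4 1.1] F [ 0.   0.5 -5.1] M [0.04 0.06 0.01] w 13.0
t 15.0167 pos [ 470.  -261.2   57.7] rot [-1.7999e+02  1.0000e-02 -4.7200e+00] turn [-0.01  0.01 -0.07] shift [1.2 0.4 1. ] F [-0.6  0.7 -5.1] M [0.06 0.05 0.03] w 13.1
t 15.2667 pos [ 470.1 -261.3   57.5] rot [-180.     -0.     -4.72] turn [-0.   -0.   -0.07] shift [1.1 0.3 0.8] F [ 0.5  0.2 -3.6] M [0.04 0.04 0.01] w 13.0
t 15.5167 pos [ 470.1 -261.4   57.2] rot [ 1.80e+02 -1.00e-02 -4.72e+00] turn [ 0.   -0.01 -0.07] shift [1.  0.2 0.5] F [-0.5 -0.9 -2.6] M [0.09 0.04 0.02] w 13.6
```

```bash
for i in 1 2 3; do python3 -m jog '[[0,0,0,0,0,0.4,10],[0,0,0,0,0,0,10],[0,0,0,0,0,0,10]]'>/dev/null && python3 -c "
from h import *
need([.4711,-.2617,.0567],np.radians(-4.65))";done
```

```text
t 15.7667 pos [ 470.2 -261.4   57. ] rot [ 1.7999e+02 -2.0000e-02 -4.7200e+00] turn [ 0.01 -0.02 -0.07] shift [1.  0.2 0.3] F [-0.2 -0.5  1.3] M [0.27 0.13 0.01] w 13.7
t 16.0167 pos [ 470.2 -261.5   57. ] rot [ 1.7998e+02 -3.0000e-02 -4.7200e+00] turn [ 0.02 -0.03 -0.07] shift [0.9 0.1 0.3] F [-2.8  0.5  6.3] M [ 0.39  0.31 -0.02] w 13.4
t 16.2667 pos [ 470.2 -261.5   56.9] rot [ 1.7998e+02 -3.0000e-02 -4.7100e+00] turn [ 0.02 -0.03 -0.06] shift [0.9 0.1 0.2] F [-3.4  0.5 10. ] M [0.52 0.44 0.06] w 13.4
```

```bash
python3 -m jog '[[0,0,0,0,0,0,10],[0,0,0,0,0,0,10],[0,0,0,0,0,-0.5,10],[0,0,0,0,0,-0.4,10],[0,0,0,0,0,0,10],[0,0,0,0,0,0,10]]' >/dev/null&& python3 -c "
from h import *
need([.4711,-.2617,.0567],np.radians(-4.65))"
python3 -m jog '[[0,0,0,0,0,0,18],[0,0,0,0,0,0,24],[0,0,0,0,0,0,40],[0,0,0,0,0,0,60],[0,0,0,0,0,0,80],[0,0,0,0,0,0,80],[0,0,0,0,0,0,80],[0,0,0,0,0,0,80],[0,0,0,0,0,0,80]]'
```

```text
t 16.7667 pos [ 470.2 -261.4   57. ] rot [ 1.7999e+02 -2.0000e-02 -4.7200e+00] turn [ 0.01 -0.02 -0.07] shift [0.9 0.2 0.3] F [-1.2 -0.2  5.6] M [0.3  0.14 0.02] w 13.0
clock: 17.52
ee_pos: [0.47, -0.2613, 0.0568]
tool_rot: [-3.141, 0.0, -0.082]
contact_force: [-0.3, 0.0, -0.0]
width: 0.937
finger_force: 0.0
```

```bash
python3 -m jog '[[0,0,0,0,0,-10,80],[0,0,0,0,0,-25,80],[0,0,0,0,0,-35,80],[0,0,0,0,0,-35,80],[0,0,0,0,0,-35,80],[0,0,0,0,-35,0,80],[0,0,0,0,-38,0,80],[0,0,0,0,-38,0,80],[0,0,0,0,-38,0,80],[0,0,0,0,-38,0,80],[0,0,0,0,-38,0,80],[0,0,0,0,-38,0,80]]' && python3 -m jog '[[0,0,0,0,-38,0,80],[0,0,0,0,-38,0,80],[0,0,0,0,-20,0,80],[0,0,0,0,0,0,80],[0,0,0,0,0,0,80]]'
python3 - <<'E'
from h import *
c=capture("top"); W=world(c)
t=cv2.resize(c["color"][140:235,330:420,::-1],None,fx=5,fy=5,interpolation=cv2.INTER_CUBIC)
s=capture("side"); b=cv2.resize(s["color"][220:330,290:380,::-1],(390,475),interpolation=cv2.INTER_CUBIC)
cv2.imwrite("pics/end.png",np.hstack([t[:475,:400],b]))
x,y,z=W[...,0],W[...,1],W[...,2]
roi=(x>.37)&(x<.58)&(y>-.34)&(y<-.16)
h=W[roi&(z>.09)]; print("handle",len(h),rect(h),np.median(h[:,2]))
T=roi&(z>.068)&(z<.085)
for k in (x>.474,x<.474):
    q=W[T&k]; print("tube",len(q),q.mean(0).round(4),np.median(q[:,2]).round(4),q[:,2].std()/len(q)**.5)
d=W[roi&(y>-.215)&(z>.028)&(z<.05)]; print("stem",len(d),np.median(d[:,2]) if len(d) else 0)
E
```

```text
clock: 18.52
ee_pos: [0.4914, 0.0026, 0.1978]
tool_rot: [-3.142, -0.001, -0.083]
contact_force: [1.1, 0.7, -0.1]
width: 0.933
finger_force: 0.0
clock: 18.93
ee_pos: [0.4994, 0.0973, 0.1974]
tool_rot: [3.141, -0.0, -0.08]
contact_force: [0.3, -0.3, 0.0]
width: 0.936
finger_force: 0.0
handle 96 [ 472.5 -262.    14.9   46.7   85.8] 0.0991433718830321
tube 135 [ 0.518  -0.2808  0.0753] 0.0749 0.0002364544101040831
tube 145 [ 0.4254 -0.2724  0.0757] 0.0757 0.00026461097339206604
stem 91 0.03947742209517568
```

View pics/end.png

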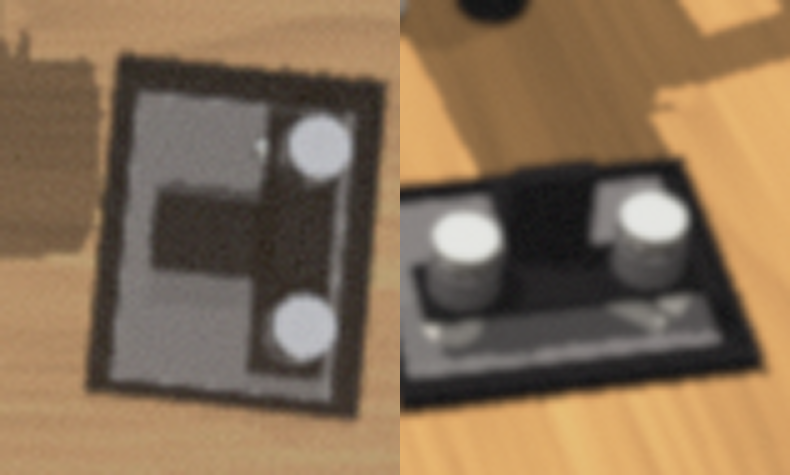

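The picture shows the caddy level on the dock: tubes at left-panel (320,147) and (304,327), stem over the cup at (205,232). Heights are tubes 75.3 mm (75.8 expected), stem 39.5 (39.8) and handle +12.1 mm since pickup (11.8). All three feet are home and the arm is clear.

```bash
python3 -c "
from bench import *
print(sign_off())"
```

```text
the job is handed in; nothing more can be done
None
```

The caddy is on the dock with all three feet home (within about 0.5 mm of the expected heights), pressed at about 14–15 N rather than the 10 N asked (limit 25 N) and released. The job is handed in, but no verdict was returned.

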